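# Seat and clamp the lens in the three-point stand

## Robot

A 6-joint arm with a two-finger parallel gripper is mounted at the origin on a cart in front of the work surface, level with it; the furniture and walls round the work are solid. World frame = base frame: x ahead of the robot, y to its left, z up, the work surface at z = 0. Lengths are in m, angles in rad, forces in N, time in s.
With the tool pointing down it reaches from about 0.3 to 0.85 m from the base axis. Payload 5.4 kg.
Tool frame: the origin (TCP) lies at the very end of the fingers, on their centre line; the grasp point (between the pads) lies 19 mm behind it; z points along the fingers, y is the line along which they close (so a half turn about z gives the same grasp; the last joint's range is limited). The gripper opens to 85 mm and grips with 20 to 120 N. Pads are 22 mm wide; open, the fingers measure 114 mm over their backs; the gripper's body (76 mm by 85 mm) begins 54 mm behind the grasp point. The pads swing forward as they close: fully open they stand 13 mm farther back than shut.
Start: joints at [-1.37, 0.158, 1.597, -0, 1.386, -0.21], TCP at [0.23, -0.527, 0.231] pointing down, gripper open.
Joint ranges: [-2.91, 2.91], [-0.94, 2.29], [0.18, 2.7], [-1.29, 4.43], [0.17, 2.64], [-3, 3]. Speed limits (rad/s): [2.57, 2.57, 3.14, 3.14, 3.14, 3.14].

## Interface

Orientations are given as a unit quaternion [w, x, y, z].
In Python, from cell import robot gives the robot as it stands.
- The arm moves only by the tool send_rows, never from a script. Its argument "series" is one flat list of numbers, 7 for each row, row after row: the shift along the tool's x, y, z in m, then the turn, a rotation vector about the tool's x, y, z in rad, then the opening, from 0 (shut) to 1 (fully open). In form: [dx, dy, dz, wx, wy, wz, jaw, dx, dy, dz, wx, wy, wz, jaw, ...]. A call has exactly 5 rows; each row is the pose to reach, as a shift and turn from the pose commanded when the call began, along the tool's axes at that moment; what a row does not reach only later rows make up. A row lasts 1/12 s, in which the tool goes at most 41.7 mm and 7.16 degrees, less where a joint would pass 70% of its speed; a pose out of reach is approached as far as the arm can. A call with a gripper value outside its range is refused whole. The fingers move at their own pace and stop on an object; the grip force is fixed at half the most. Time passes only in rows, so rows that repeat a pose let the fingers close, or fill a call up. It gives the time, the measured TCP pose, the force, the opening and the grip force at its end, in the units of the state.
- robot.state(): the state, without advancing time (a new reading comes with each control period).
- robot.get_image(name): name is "scene" or "top" or "wrist"; returns a dict with "color" (384x512x3 uint8, red, green, blue), "intrinsics" (3x3 intrinsics, pixels), "world_from_camera" (4x4, takes a point from camera to world coordinates). Camera axes: x right, y down, z forward; pixel columns grow to the right and rows downward; lengths in m; the calibration is good to about 2 mm. A picture is of the moment at which its call begins. There is no depth.
- robot.hand_in(): hands the job in; it is judged then, once.
Trained networks look in a picture, given as the dict that the camera call returned (one of the last four; its "shot" number tells which), for a name from the list of things; names that differ only in an ending like _2 or _b are one class to them, and where a whole thing is asked for, a point or a joint stands for the part that bears it (a point fixed in the world has none). Each returns a list of dicts, best first, with "conf" (0 to 1); they miss things now and then, are a little off and sometimes report something else, mostly with a low value. They report only what shows in the picture. A call takes as long as a camera call. They do not tell look-alikes from the thing itself.
- robot.search_frame(picture, target): "extent" ([left, top, right, bottom] in pixels, round what is visible of it).
The state is a dict: "time_s": time; "joint_positions": joint angles; "qd": joint speeds; "joint_torque": joint torques, N m; "tool_pos": TCP position; "ee_rot": TCP orientation; "force": force on the tool from outside, world axes, zero at the start; "ft_torque": the same for the moment, N m; "width": finger opening in m; "grasp_force": force on a finger pad.
Only numpy, scipy, OpenCV 4.12 (cv2) and the standard library are available. Lean on these libraries where they do the work, as an engineer would, in place of code of your own. Each camera call takes 0.05 s, during which the arm holds its last target. There are 200 camera calls.

## Task

Mount the wide-rimmed lens in the magnifier stand: lay it flat on the stand between the two screws and the sliding jaw, then push the jaw up gently, without forcing it, until the rim has gone home under both screw heads and the jaw and both screws bear firmly on it, so that it can neither shift nor rock when you let go. Leave the smaller lens and the roll of tape where they are.

Things in the scene. Friction and masses are not known exactly. Their poses are not given: they have to be found in the camera images.
- lens_wide_centre (a point): Centre (half-way up) of the wide lens cell, loose, about 0.13 kg, 32 mm high in all: below, a round brass rim (disc) 64 mm across and 6 mm thick; above it a dark metal barrel 42 mm across and 26 mm high, glass recessed in its mouth. z is the lens axis (up). The barrel is the place to grip, its top the place to press.
- lens_small_centre (a point): Centre (half-way up) of the smaller lens cell, the same shape: rim 48 mm across and 6 mm thick, barrel 34 mm across, 28 mm high in all. It does not fit the stand; leave it.
- stand: Magnifier stand, fixed: grey base 116 mm across, three legs, metal ring plate 96 mm across, its top 68 mm above the bench. Origin: centre of the base's underside, z up. On the plate, in the stand's frame: two screws at +x and a sliding jaw at -x, on a bed 30 mm wide that reaches to x = -96 mm, top 70 mm above the bench. The rim lies on three lands, one at each of these, top 72 mm up.
- seat (a point): Where the centre (half-way up) of the wide lens must be when it is seated: on the stand's axis, 88 mm above the bench (16 mm above the lands). Axes as the stand.
- post_left: Shoulder screw, fixed, at x = +27.6, y = +23.1 mm in the stand's frame; origin on the plate, 68 mm above the bench. From below: land 26 mm across, 4 mm high; neck 8 mm across, 8.5 mm high; head 16 mm across, 4 mm high. The rim goes into the gap between land and head, 4 mm deep, till it bears on the neck. A lens laid 6 to 9 mm short of the seat (-x) clears heads and jaw.
- post_right: The same screw at y = -23.1 mm.
- tape: Roll of tape, 98 mm across, 25 mm high, lying loose on the bench; origin under its centre.
- jaw: Sliding jaw, a dark steel block 22 mm long (x), 24 mm wide (y), top 98 mm above the bench. Origin: centre of its back (-x) face, 10 mm below the top. It slides along the stand's x (34 mm; starts at the back, origin at x = -90 to -86 mm), held by friction of 6 N wherever it is left. Push it to +x on its back face; a push of 12 to 16 N in all seats the lens firmly.
- jaw_mouth (a point): Middle of the jaw's front face, 22 mm ahead of its back, 80 mm above the bench. A contact screw with a round white nose (12 mm across) sticks out of it by 8 to 22 mm; its setting differs each time, stays as it is and is not measured. So feel how far the jaw must go: it slides at 6 N, pushing the lens along, and the push rises steeply once the lens bears on both screws.
Things that resemble listed ones, but are neither listed nor needed, are in the scene too. What is shaped like the part that bears lens_wide_centre but orange is not meant.

How it is judged:
At the end, for the whole second after the job is handed in: The wide lens lies still on the stand, tilted less than 2 degrees and within 2.5 mm of its seat, bearing on both screws and on the jaw with over 1.5 N each (contact force between lens_wide and post_left above 1.5 N and contact force between lens_wide and post_right above 1.5 N and contact force between lens_wide and jaw above 1.5 N and angle between lens_wide_centre's own z axis and vertical below 0.035 rad and distance between lens_wide_centre and seat below 0.0025 m and linear speed of lens_wide below 0.01 m/s); the robot touches nothing.
It fails at once if the jaw is forced against the lens with more than 20 N (contact force between lens_wide and jaw above 20 N).
It fails at once if the smaller lens is moved by more than 30 mm (distance of lens_small_centre from where it was at the start of the episode above 0.03 m).
It fails at once if the tape is moved by more than 30 mm (distance of tape from where it was at the start of the episode above 0.03 m).
It also fails if it takes over 51 s, if anything falls off the work surface, if the arm or the gripper's body presses on something with over 40 N, if the wrist force passes 120 N, or if a joint passes its speed limit or range.

## Working session

There is one attempt and no reset: what is moved stays moved. The work goes in short steps, Python scripts to look and compute and a tool call to move; the robot and the scene stay as the last step left them, time stands still between calls to the robot, and variables do not carry over. Pictures are saved under pics/ and viewed, at most 10 in all, crops included, and the job is handed in when it is done.

Besides the shell and the picture viewer there is one more tool, called after "Emit:" by a JSON object that holds its "op" and its "data". send_rows: Moves the arm, as the interface text tells. Its arguments: {"type":"object","properties":{"series":{"type":"array"}},"required":["series"]}

```bash
mkdir -p pics; ls; cat > h.py <<'E'
from cell import robot
import numpy as np, cv2
from scipy.spatial.transform import Rotation as R
def save(p,n): cv2.imwrite('pics/'+n,cv2.cvtColor(p['color'],cv2.COLOR_RGB2BGR))
def ray(p,u,v,z):
    K=np.array(p['intrinsics']);T=np.array(p['world_from_camera'])
    d=T[:3,:3]@np.linalg.solve(K,[u,v,1]);o=T[:3,3]
    return o+d*(z-o[2])/d[2]
def proj(p,X):
    K=np.array(p['intrinsics']);T=np.linalg.inv(np.array(p['world_from_camera']))
    c=T[:3,:3]@np.array(X)+T[:3,3];c=K@c;return c[:2]/c[2]
E
python3 - <<'E'
from h import *
print(robot.state())
a=[]
for n in ['scene','top','wrist']:
    p=robot.get_image(n);
    for t in ['lens_wide_centre','lens_small_centre','stand','jaw','post_left','post_right','tape','jaw_mouth']:
        print(n,t,[(np.round(d['extent']).astype(int).tolist(),round(d['conf'],2)) for d in robot.search_frame(p,t)])
    a.append(p['color']); print(np.round(p['world_from_camera'],3).tolist(), np.array(p['intrinsics'])[0])
    save(p,n+'0.png')
cv2.imwrite('pics/all0.png',cv2.cvtColor(np.vstack([np.hstack(a[:2])]),cv2.COLOR_RGB2BGR)[:, :])
c=cv2.resize(cv2.imread('pics/all0.png'),(800,300));
E
```

```text
pics
{'time_s': 0.0, 'joint_positions': array([-1.37011489e+00,  1.59043556e-01,  1.59823300e+00, -3.19570501e-05,
        1.38620660e+00, -2.10078492e-01]), 'qd': array([-0.00098226, -0.00037879,  0.0010607 , -0.00073639, -0.00062061,
        0.00142718]), 'joint_torque': array([-7.65025634e-04, -3.96007276e+01, -3.31429625e+01, -2.65081180e-04,
        8.64426023e-03, -1.33061340e-05]), 'tool_pos': array([ 0.22946108, -0.52657328,  0.2303196 ]), 'ee_rot': array([-9.45315760e-04,  9.78982527e-01,  2.03941947e-01, -1.12628447e-05]), 'force': array([ 0.50625778,  0.7455306 , -0.40834985]), 'ft_torque': array([ 0.00507652, -0.00394905,  0.00282619]), 'grasp_force': 0.0, 'width': 0.08539091582822729}
scene lens_wide_centre [([217, 223, 246, 245], 0.88), ([223, 274, 256, 301], 0.56)]
scene lens_small_centre [([265, 242, 283, 264], 0.6)]
scene stand [([254, 179, 307, 221], 0.69)]
scene jaw [([290, 189, 304, 203], 0.46)]
scene post_left [([262, 181, 269, 190], 0.51)]
scene post_right []
scene tape [([272, 168, 302, 187], 0.76)]
scene jaw_mouth [([292, 190, 304, 203], 0.46)]
[[-0.825, -0.28
[... 251 characters left out ...]
[212, 221, 232, 241], 0.69)]
top stand [([270, 167, 313, 219], 0.59), ([276, 206, 293, 221], 0.32)]
top jaw []
top post_left [([281, 166, 291, 173], 0.58)]
top post_right [([300, 170, 308, 183], 0.4)]
top tape []
top jaw_mouth []
[[-0.029, -0.986, 0.165, 0.402], [-0.998, 0.037, 0.041, -0.009], [-0.046, -0.164, -0.985, 0.951], [0.0, 0.0, 0.0, 1.0]] [365.58219435   0.         253.69252748]
wrist lens_wide_centre []
wrist lens_small_centre []
wrist stand []
wrist jaw []
wrist post_left []
wrist post_right []
wrist tape []
wrist jaw_mouth []
[[0.4, -0.879, -0.261, 0.296], [-0.916, -0.384, -0.114, -0.498], [0.0, 0.285, -0.959, 0.373], [0.0, 0.0, 0.0, 1.0]] [312.29600527   0.         253.29266796]
```

```bash
python3 - <<'E'
import cv2,numpy as np
a=cv2.imread('pics/scene0.png')[150:320,180:340];b=cv2.imread('pics/top0.png')[130:280,130:340]
a=cv2.resize(a,None,fx=2.3,fy=2.3,interpolation=2); b=cv2.resize(b,None,fx=1.9,fy=1.9,interpolation=2)
h=max(a.shape[0],b.shape[0])
f=lambda x:cv2.copyMakeBorder(x,0,h-x.shape[0],0,0,0)
o=np.hstack([f(a),f(b)]);print(o.shape);cv2.imwrite('pics/c0.png',o)
E
```

```text
(391, 767, 3)
```

View pics/c0.png

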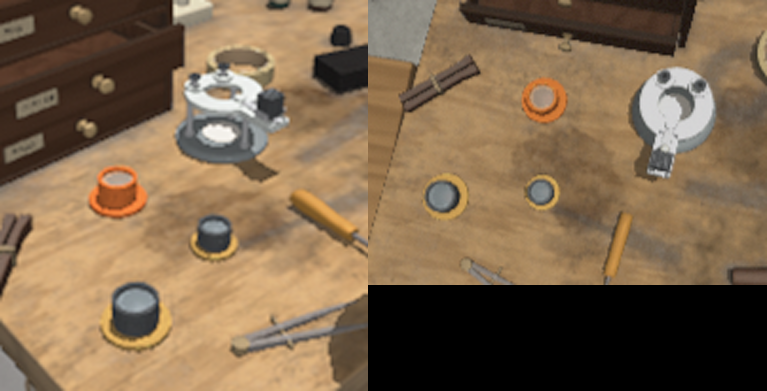

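View pics/top0.png

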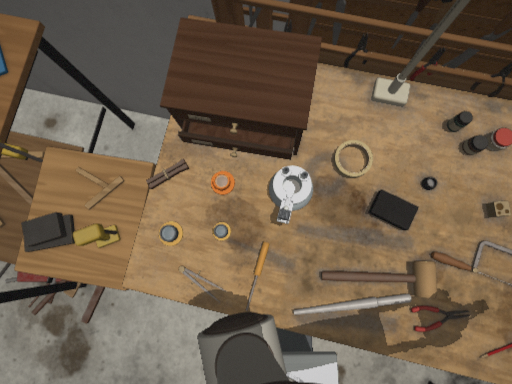

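The wide lens is the brass-rimmed dark one at top (171,233). The orange look-alike is at (222,182) and the small lens at (222,231). The stand is at (291,190), with its screws at about (284,170) and (304,176) and its jaw at about (286,215).

```bash
python3 - <<'E'
from h import *
p=robot.get_image('top');s=robot.get_image('scene')
print('wide',ray(p,171.5,233,0.008),ray(s,239.5,287.5,.016))
print('small',ray(p,222,231,0.008),'orange',ray(p,221,182,.008))
# crop origin(130,130), scale 1.9, pasted at x=368
g=lambda x,y:(130+(x-368)/1.9,130+y/1.9)
for n,x,y,z in [('sL',663,76,.0845),('sR',698,86,.0845),('jaw',661,157,.098),('plate',678,105,.068)]:print(n,np.round(g(x,y)),ray(p,*g(x,y),z))
print('drawer',ray(p,234,153,.1),ray(p,290,156,.1))
b=cv2.resize(p['color'][150:235,255:330],None,fx=7,fy=7,interpolation=2)
cv2.imwrite('pics/c1.png',b[:,:,::-1])
E
```

```text
wide [0.45226667 0.24645816 0.008     ] [0.44714093 0.25368436 0.016     ]
small [0.4532332  0.11486745 0.008     ] orange [0.58180749 0.1155602  0.008     ]
sL [285. 170.] [ 0.59073715 -0.05094977  0.0845    ]
sR [304. 175.] [ 0.57605889 -0.09450084  0.0845    ]
jaw [284. 213.] [ 0.48630973 -0.04341782  0.098     ]
plate [293. 185.] [ 0.55549754 -0.0692854   0.068     ]
drawer [0.63404312 0.07088999 0.1       ] [ 0.62103328 -0.06295475  0.1       ]
```

View pics/c1.png

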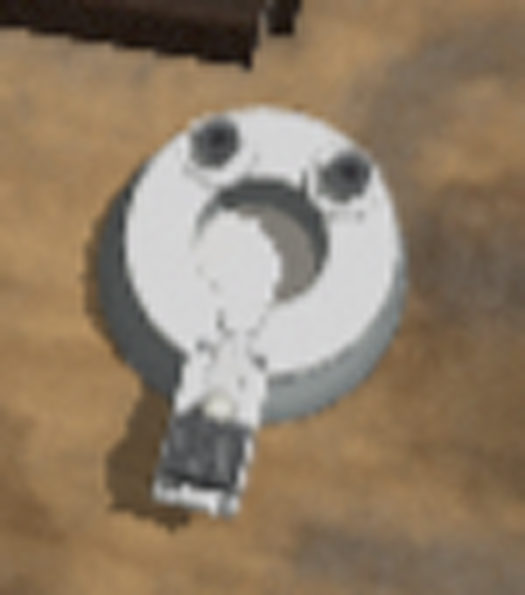

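The crop shows the stand's screw heads at top pixels (286,170) and (304,175) and the jaw on the robot side, with the nose just visible. The open drawer is behind the stand, so I keep the wrist camera on the robot side, with tool yaw about 2.81. I'm moving above the stand first.

Emit:
{"op": "send_rows", "data": {"series": [0.021,-0.017,-0.002,0,0,-0.12,1,0.041,-0.034,-0.004,0,0,-0.24,1,0.062,-0.052,-0.006,0,0,-0.36,1,0.082,-0.069,-0.008,0,0,-0.48,1,0.103,-0.086,-0.01,0,0,-0.6,1]}}

```text
time_s: 1.87
tool_pos: [0.29, -0.4061, 0.2414]
ee_rot: [0.0, 0.874, 0.487, -0.0]
force: [0.1, 0.0, -0.1]
width: 0.0854
grasp_force: 0.0
```

Emit:
{"op": "send_rows", "data": {"series": [0.027,-0.003,-0.001,0,0,-0.12,1,0.053,-0.005,-0.002,0,0,-0.24,1,0.08,-0.008,-0.003,0,0,-0.36,1,0.107,-0.01,-0.004,0,0,-0.48,1,0.1335,-0.013,-0.005,0,0,-0.6,1]}}

```text
time_s: 2.28
tool_pos: [0.3501, -0.286, 0.2465]
ee_rot: [0.0, 0.691, 0.723, 0.0]
force: [0.7, 0.1, 0.8]
width: 0.0855
grasp_force: 0.0
```

Emit:
{"op": "send_rows", "data": {"series": [0.024,0.013,-0.001,0,0,-0.12,1,0.047,0.026,-0.002,0,0,-0.24,1,0.071,0.039,-0.003,0,0,-0.36,1,0.094,0.052,-0.004,0,0,-0.48,1,0.1176,0.0646,-0.005,0,0,-0.6,1]}}

```text
time_s: 2.7
tool_pos: [0.4099, -0.1659, 0.2516]
ee_rot: [0.0, 0.446, 0.895, -0.0]
force: [0.4, 0.6, 0.6]
width: 0.0854
grasp_force: 0.0
```

Emit:
{"op": "send_rows", "data": {"series": [0.012,0.024,0,0,0,-0.12,1,0.024,0.048,0,0,0,-0.24,1,0.036,0.072,0,0,0,-0.36,1,0.048,0.096,0,0,0,-0.48,1,0.0604,0.1197,0,0,0,-0.6,1]}}

```text
time_s: 3.12
tool_pos: [0.4699, -0.0459, 0.2515]
ee_rot: [0.0, 0.162, 0.987, -0.0]
force: [0.2, -0.0, 0.7]
width: 0.0855
grasp_force: 0.0
```

```bash
python3 - <<'E'
from h import *
s=robot.state();print(s['time_s'],s['tool_pos'],s['ee_rot'],s['joint_positions'],s['force'])
p=robot.get_image('wrist');save(p,'w1.png');np.savez('w1.npz',K=p['intrinsics'],T=p['world_from_camera'])
for t in ['lens_wide_centre','stand','jaw','post_left','post_right','jaw_mouth']:
        print(t,[(np.round(d['extent']).astype(int).tolist(),round(d['conf'],2)) for d in robot.search_frame(p,t)])
E
```

```text
3.1167 [ 0.46987709 -0.04587249  0.25148801] [ 2.74879163e-04  1.61692485e-01  9.86841151e-01 -8.41194022e-05] [-3.54055967e-01 -1.29879009e-01  1.84835824e+00 -6.11112638e-05
  1.42254169e+00 -1.60003234e+00] [ 0.24378358 -0.0205531   0.73321276]
lens_wide_centre [([460, 33, 511, 94], 0.9), ([370, 181, 421, 224], 0.83), ([220, 165, 307, 284], 0.22)]
stand [([218, 162, 304, 281], 0.79)]
jaw [([247, 173, 277, 204], 0.75)]
post_left [([269, 260, 294, 284], 0.58)]
post_right [([232, 257, 260, 285], 0.83)]
jaw_mouth [([245, 170, 275, 205], 0.75)]
```

View pics/w1.png

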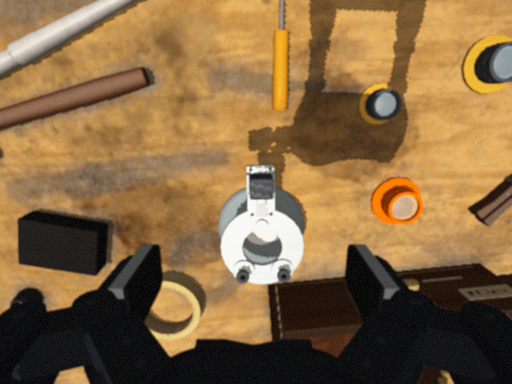

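The wrist view shows the stand's plate centre at about (262,245), screw heads at (243,275) and (285,272), the jaw at (261,186) and the drawer corner at (272,285). The wide lens is at (490,63).

```bash
python3 - <<'E'
from h import *
f=np.load('w1.npz');p={'intrinsics':f['K'],'world_from_camera':f['T']}
im=cv2.imread('pics/w1.png')
b=cv2.resize(im[155:295,205:320],None,fx=4.2,fy=4.2,interpolation=2);c=cv2.resize(im[25:105,450:512],None,fx=4.2,fy=4.2,interpolation=2)
o=np.zeros((588,750,3),np.uint8);o[:b.shape[0],:b.shape[1]]=b;o[:c.shape[0],490:490+c.shape[1]]=c[:,:260];cv2.imwrite('pics/c2.png',o)
L=ray(p,285,273,.0845);R_=ray(p,243,275,.0845);J=ray(p,261,184,.098);P=ray(p,262,245,.068);W=ray(p,489,64,.006)
print(L,R_,J,P,W,np.linalg.norm(L-R_))
y=(L-R_)[:2];y/=np.linalg.norm(y);x=np.array([y[1],-y[0]]);print(np.arctan2(x[1],x[0]),(L+R_)[:2]/2-.0276*x)
E
```

```text
[ 0.58908231 -0.0483842   0.0845    ] [ 0.57657129 -0.09366427  0.0845    ] [ 0.4792268  -0.04089479  0.098     ] [ 0.5561381  -0.06417301  0.068     ] [0.45102756 0.24697049 0.006     ] 0.04697670102643572
-0.2695771808099086 [ 0.55622361 -0.06367369]
```

View pics/c2.png

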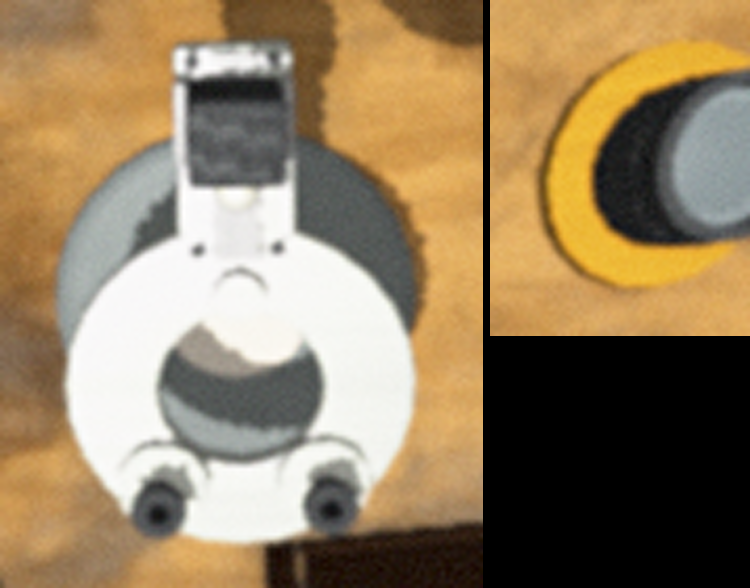

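This crop confirms brass rim and dark barrel for the wide lens, and shows heads at about (242.4,276.2) and (283.6,275). I'm refining the pose and then going to the lens.

```bash
cat > st.py <<'E'
from h import *
def fr(p,l,r):
    L=ray(p,*l,.0845);Q=ray(p,*r,.0845)
    y=(L-Q)[:2];y/=np.linalg.norm(y);x=np.array([y[1],-y[0]]);return (L+Q)[:2]/2-.0276*x,x,y,np.linalg.norm(L-Q)
E
python3 - <<'E'
from st import *
f=np.load('w1.npz');p={'intrinsics':f['K'],'world_from_camera':f['T']}
o,x,y,n=fr(p,(283.4,275),(242.2,276.2));print(o,x,np.arctan2(x[1],x[0]),n)
print('plate c',ray(p,262,247,.068))
for v in (82,108,112,185):
    q=ray(p,205+238/4.2-.4,155+v/4.2-.4,.098)[:2]-o;print(v,q@x,q@y)
b=ray(p,205+234/4.2-.4,155+43/4.2,.07)[:2]-o;print('bed end',b@x,b@y)
s=robot.state()
W=np.array([.4512,.2466])
print('lens cmd',W-s['tool_pos'][:2])
E
```

```text
[ 0.55788585 -0.06501055] [ 0.95812185 -0.28636082] -0.29042643096274673 0.0461271781046004
plate c [ 0.55853083 -0.06495491  0.068     ]
82 -0.09216730221031066 0.0010999953987626404
108 -0.08598016444877668 0.0009385726651396364
112 -0.08502189760303332 0.0009135714352103731
185 -0.06722673012107826 0.0004492946256531155
bed end -0.0951387334239487 0.0008456022901144437
lens cmd [-0.01788572  0.2946098 ]
```

Emit:
{"op": "send_rows", "data": {"series": [0.011,0.0274,0.01,0,0,0,1,0.022,0.0548,0.02,0,0,0,1,0.033,0.082,0.03,0,0,0,1,0.044,0.1096,0.04,0,0,0,1,0.0555,0.137,0.05,0,0,0,1]}}

```text
time_s: 3.88
tool_pos: [0.4613, 0.1006, 0.201]
ee_rot: [0.0, 0.166, 0.986, -0.0]
force: [0.4, -0.7, 0.3]
width: 0.0855
grasp_force: 0.0
```

Emit:
{"op": "send_rows", "data": {"series": [0.011,0.0274,0.01,0,0,0,1,0.022,0.0548,0.02,0,0,0,1,0.033,0.082,0.03,0,0,-0.017,1,0.044,0.1096,0.04,0,0,-0.034,1,0.0555,0.137,0.05,0,0,-0.034,1]}}

```text
time_s: 4.3
tool_pos: [0.4536, 0.2484, 0.151]
ee_rot: [0.0, 0.149, 0.989, 0.0]
force: [1.0, 0.1, 1.2]
width: 0.0857
grasp_force: 0.0
```

```bash
python3 - <<'E'
from h import *
s=robot.state();print(s['time_s'],s['tool_pos'],s['ee_rot'])
p=robot.get_image('wrist');save(p,'w2.png');np.savez('w2.npz',K=p['intrinsics'],T=p['world_from_camera'])
print(proj(p,s['tool_pos']))
for t in ['lens_wide_centre']:
        print(t,[(np.round(d['extent'],1).tolist(),round(d['conf'],2)) for d in robot.search_frame(p,t)])
E
```

```text
4.3 [0.4536156  0.24843362 0.15100046] [2.79326864e-04 1.48761853e-01 9.88873012e-01 7.24818819e-07]
[252.8468827  250.02802167]
lens_wide_centre [([223.0, 141.2, 290.7, 207.7], 0.76), ([145.2, 295.4, 199.8, 360.3], 0.68)]
```

View pics/w2.png

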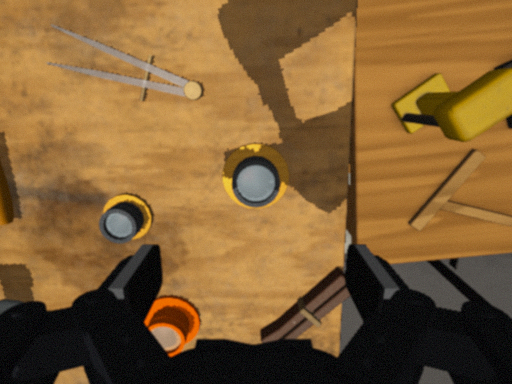

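The lens is below and ahead of the tool: the rim spans about (223–289, 142–208) and the barrel mouth centre is at (256,180).

```bash
python3 - <<'E'
from h import *
f=np.load('w2.npz');p={'intrinsics':f['K'],'world_from_camera':f['T']}
a=ray(p,256,175,.006);b=ray(p,256,181,.032);print(a,b)
print(ray(p,223,175,.006)-ray(p,289,175,.006))
d=(a[:2]+b[:2])/2-robot.state()['tool_pos'][:2]
y=np.pi-.2904;print(d, d@[np.cos(y),np.sin(y)],d@[np.sin(y),-np.cos(y)])
im=cv2.imread('pics/w2.png')
E
```

```text
[0.45081547 0.2521313  0.006     ] [0.4498672  0.25220472 0.032     ]
[-0.0182205  -0.05942034  0.        ]
[-0.00148665  0.00226257] 0.002072259735959364 0.0017421544654035214
```

Emit:
{"op": "send_rows", "data": {"series": [0.002,0.002,0.03,0,0,0,1,0.002,0.002,0.065,0,0,0,1,0.002,0.002,0.1,0,0,0,1,0.002,0.002,0.13,0,0,0,1,0.002,0.002,0.144,0,0,0,1]}}

```text
time_s: 4.82
tool_pos: [0.4497, 0.2483, 0.0036]
ee_rot: [-0.003, 0.149, 0.989, -0.001]
force: [0.2, -0.4, -1.0]
width: 0.0855
grasp_force: 0.0
```

Emit:
{"op": "send_rows", "data": {"series": [0,0,0,0,0,0,0.35,0,0,0,0,0,0,0.35,0,0,0,0,0,0,0.35,0,0,0,0,0,0,0.3,0,0,0,0,0,0,0.3]}}

```text
time_s: 5.23
tool_pos: [0.4544, 0.2509, 0.0098]
ee_rot: [0.002, 0.148, 0.989, 0.001]
force: [0.5, -1.1, 5.7]
width: 0.0399
grasp_force: 61.3
```

Emit:
{"op": "send_rows", "data": {"series": [0,0,0,0,0,0,0.2,0,0,0,0,0,0,0.1,0,0,0,0,0,0,0,0,0,0,0,0,0,0,0,0,0,0,0,0,0]}}

```text
time_s: 5.65
tool_pos: [0.4544, 0.2509, 0.0097]
ee_rot: [0.002, 0.148, 0.989, 0.001]
force: [0.3, -1.9, 7.8]
width: 0.0401
grasp_force: 61.3
```

Emit:
{"op": "send_rows", "data": {"series": [0,0,-0.01,0,0,0,0,0,0,-0.025,0,0,0,0,0,0,-0.06,0,0,0,0,0,0,-0.09,0,0,0,0,0,0,-0.12,0,0,0,0]}}

```text
time_s: 6.07
tool_pos: [0.4517, 0.2506, 0.1294]
ee_rot: [0.0, 0.148, 0.989, 0.0]
force: [0.7, 1.0, -1.0]
width: 0.0403
grasp_force: 60.8
```

Emit:
{"op": "send_rows", "data": {"series": [0,0,-0.01,0,0,0,0,0,0,-0.02,0,0,0,0,0,0,-0.03,0,0,0,0,0,0,-0.03,0,0,0,0,0,0,-0.03,0,0,0,0]}}

```text
time_s: 6.48
tool_pos: [0.4516, 0.2504, 0.1565]
ee_rot: [-0.001, 0.148, 0.989, -0.0]
force: [-0.0, -0.8, -1.5]
width: 0.0398
grasp_force: 60.8
```

```bash
python3 - <<'E'
from h import *
s=robot.state();print(s['time_s'],s['tool_pos'],s['ee_rot'],s['width'],s['force'])
p=robot.get_image('wrist');save(p,'w3.png');np.savez('w3.npz',K=p['intrinsics'],T=p['world_from_camera'])
print(proj(p,s['tool_pos']),proj(p,s['tool_pos']+[0,0,.019]))
for t in ['lens_wide_centre']:
        print(t,[(np.round(d['extent'],1).tolist(),round(d['conf'],2)) for d in robot.search_frame(p,t)])
E
```

```text
6.4833 [0.4515769  0.25042941 0.15653209] [-5.88592488e-04  1.47864231e-01  9.89007464e-01 -2.42589275e-04] 0.03982090237447524 [-0.01346665 -0.76740063 -1.48414843]
[252.89237832 250.06497544] [252.78838059 269.95821497]
lens_wide_centre [([191.2, 178.6, 316.7, 310.1], 0.68)]
```

View pics/w3.png

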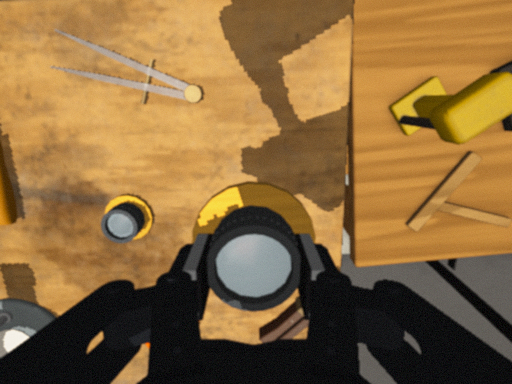

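The lens is held and looks level. The barrel mouth spans about x 207–301 and y 207–310, and the rim about x 192–316 with its top at row 181. I'm checking its offset in the grip against the model.

```bash
python3 - <<'E'
from h import *
f=np.load('w3.npz');p={'intrinsics':f['K'],'world_from_camera':f['T']}
t=robot.state()['tool_pos'];y=2.8448
ex=np.array([np.cos(y),np.sin(y),0]);ey=np.array([np.sin(y),-np.cos(y),0])
a=np.linspace(0,2*np.pi,200)
for off in (-.004,-.002,0,.002,.004):
  out=[]
  for r,h in((.032,-.0037),(.032,-.0097),(.021,.0223)):
    q=np.array([proj(p,t+ex*(off+r*np.cos(k))+ey*r*np.sin(k)+[0,0,h]) for k in a])
    out+=[*q.min(0),*q.max(0)]
  print(off,np.round(out,0).astype(int))
im=cv2.imread('pics/w3.png');cv2.imwrite('pics/c3.png',cv2.resize(im[170:320,180:330],None,fx=4,fy=4,interpolation=2))
E
```

```text
-0.004 [190 193 314 305 193 190 312 299 204 236 300 321]
-0.002 [190 189 315 302 192 186 312 295 204 232 300 317]
0 [190 185 315 299 192 182 313 292 204 227 301 313]
0.002 [190 181 315 296 192 178 313 289 203 223 301 309]
0.004 [189 177 315 293 192 174 313 286 203 218 301 306]
```

View pics/c3.png

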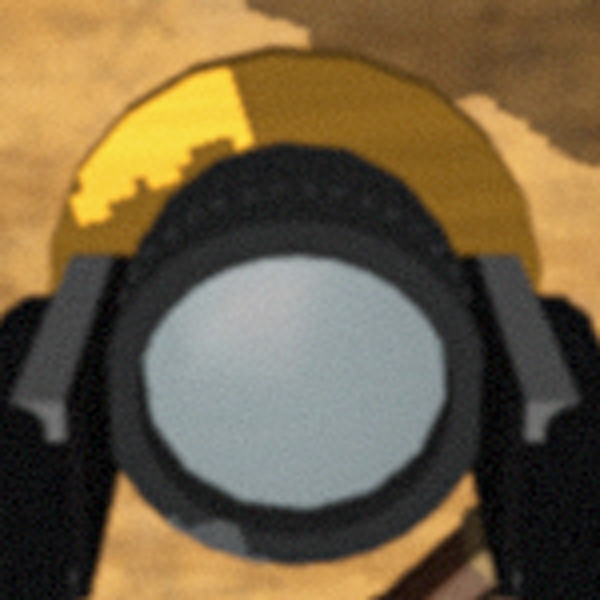

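```bash
python3 - <<'E'
from h import *
f=np.load('w1.npz');p={'intrinsics':f['K'],'world_from_camera':f['T']};q=robot.get_image('top')
for z in(.02,.06,.1,.14):print(z,ray(p,271,286,z)[:2],ray(q,291,157,z)[:2])
t=robot.state()['tool_pos'];d=np.array([.5517,-.0631])-t[:2];y=2.8448
print(d,d@[np.cos(y),np.sin(y)],d@[np.sin(y),-np.cos(y)])
E
```

```text
0.02 [ 0.64152076 -0.07779923] [ 0.63884792 -0.07047332]
0.06 [ 0.61575019 -0.07186924] [ 0.6286655  -0.06784489]
0.1 [ 0.58997963 -0.06593925] [ 0.61848309 -0.06521646]
0.14 [ 0.56420907 -0.06000925] [ 0.60830067 -0.06258802]
[ 0.10060625 -0.31334521] -0.18784693050126516 -0.27022281091783995
```

Emit:
{"op": "send_rows", "data": {"series": [-0.02,-0.029,0,0,0,0,0,-0.04,-0.058,0,0,0,0,0,-0.06,-0.087,0,0,0,0,0,-0.08,-0.116,0,0,0,0,0,-0.1,-0.145,0,0,0,0,0]}}

```text
time_s: 7.05
tool_pos: [0.5049, 0.0812, 0.1562]
ee_rot: [-0.001, 0.148, 0.989, -0.0]
force: [0.3, -0.2, -1.2]
width: 0.04
grasp_force: 61.0
```

Emit:
{"op": "send_rows", "data": {"series": [-0.022,-0.033,0,0,0,0,0,-0.045,-0.066,0,0,0,0,0,-0.068,-0.1,0,0,0,0,0,-0.083,-0.119,0,0,0,0,0,-0.088,-0.125,0,0,0,0,0]}}

```text
time_s: 7.47
tool_pos: [0.5533, -0.0664, 0.1564]
ee_rot: [-0.0, 0.15, 0.989, -0.0]
force: [0.3, 0.4, -1.6]
width: 0.0401
grasp_force: 61.0
```

Emit:
{"op": "send_rows", "data": {"series": [0,0,0.01,0,0,0,0,0,0,0.025,0,0,0,0,0,0,0.035,0,0,0,0,0,0,0.04,0,0,0,0,0,0,0.04,0,0,0,0]}}

```text
time_s: 7.88
tool_pos: [0.5511, -0.0609, 0.1149]
ee_rot: [-0.002, 0.147, 0.989, 0.001]
force: [-0.4, 0.2, -1.5]
width: 0.0402
grasp_force: 61.0
```

```bash
python3 - <<'E'
from st import *
s=robot.state();t=s['tool_pos'];print(s['time_s'],t,s['ee_rot'],s['force'])
p=robot.get_image('wrist');save(p,'w4.png');np.savez('w4.npz',K=p['intrinsics'],T=p['world_from_camera'])
o=np.array([.5579,-.065]);x=np.array([.958,-.2864]);y=np.array([.2864,.958])
d=t[:2]-o;print('stand frame',d@x,d@y)
for n,q,z in [('bed end L',(-.096,.015),.07),('bed end R',(-.096,-.015),.07),('jaw bl',(-.0885,.012),.098),('jaw br',(-.0885,-.012),.098),('jaw fl',(-.0665,.012),.098)]:
    w=o+x*q[0]+y*q[1];print(n,proj(p,[*w,z]))
print(robot.search_frame(p,'jaw'))
q=robot.get_image('top')
a=cv2.resize(p['color'],None,fx=1,fy=1);b=cv2.resize(q['color'][120:240,230:350],(288,384),interpolation=2)
cv2.imwrite('pics/c4.png',np.hstack([a,b])[:,:,::-1])
E
```

```text
7.8833 [ 0.55106034 -0.0608603   0.11490015] [-2.27113300e-03  1.47133054e-01  9.89113957e-01  5.35173798e-04] [-0.43548405  0.1679859  -1.45905091]
stand frame -0.007738007395308734 0.0020069506252523364
bed end L [275.56224638  69.74546328]
bed end R [221.90778547  69.965443  ]
jaw bl [273.04417709  80.93185184]
jaw br [223.01866585  81.13479246]
jaw fl [272.43355009 127.59495504]
[{'extent': [223.1, 83.8, 276.1, 148.1], 'conf': 0.92}]
```

View pics/c4.png

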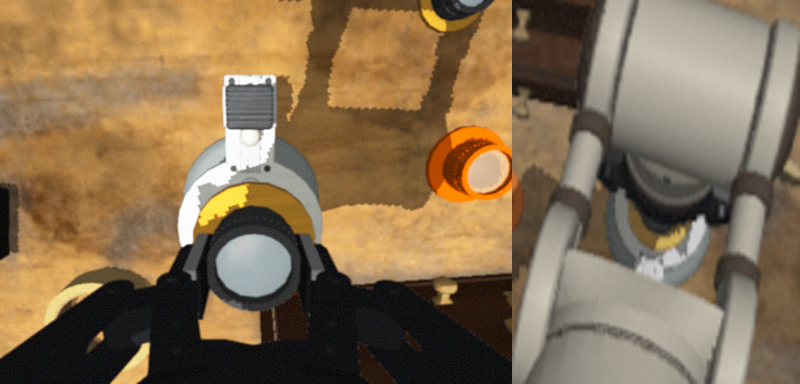

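The jaw top in the wrist view spans cols 226–276 and rows 81–129, about 1.5 mm further to +y than the model, and the lens is well placed above the plate. I'm lowering with a 1 mm correction.

Emit:
{"op": "send_rows", "data": {"series": [0,0.001,0.008,0,0,0,0,0,0.001,0.016,0,0,0,0,0,0.001,0.024,0,0,0,0,0,0.001,0.029,0,0,0,0,0,0.001,0.031,0,0,0,0]}}

```text
time_s: 8.45
tool_pos: [0.5522, -0.0614, 0.0846]
ee_rot: [-0.001, 0.148, 0.989, 0.0]
force: [-0.8, 0.1, -1.6]
width: 0.04
grasp_force: 61.0
```

Emit:
{"op": "send_rows", "data": {"series": [0,0,0.001,0,0,0,0,0,0,0.001,0,0,0,0,0,0,0.002,0,0,0,0,0,0,0.002,0,0,0,0,0,0,0.003,0,0,0,0]}}

```text
time_s: 8.87
tool_pos: [0.5535, -0.0618, 0.0838]
ee_rot: [0.0, 0.148, 0.989, -0.0]
force: [-0.1, 0.4, -1.5]
width: 0.0404
grasp_force: 61.0
```

Emit:
{"op": "send_rows", "data": {"series": [0,0,0,0,0,0,0,0,0,0,0,0,0,0,0,0,0.001,0,0,0,0,0,0,0.001,0,0,0,0,0,0,0.001,0,0,0,0]}}

```text
time_s: 9.28
tool_pos: [0.5531, -0.0616, 0.0823]
ee_rot: [-0.0, 0.148, 0.989, 0.0]
force: [0.5, -0.0, -1.1]
width: 0.0402
grasp_force: 61.0
```

```bash
python3 - <<'E'
from st import *
s=robot.state();t=s['tool_pos'];print(s['time_s'],t,s['ee_rot'],s['force'])
p=robot.get_image('wrist');save(p,'w5.png');np.savez('w5.npz',K=p['intrinsics'],T=p['world_from_camera'])
o=np.array([.5579,-.065]);x=np.array([.958,-.2864]);y=np.array([.2864,.958])
d=t[:2]-o;print('stand frame',d@x,d@y)
for n,q,z in [('bed end L',(-.096,.015),.07),('bed end R',(-.096,-.015),.07),('jaw bl',(-.0885,.012),.098),('jaw br',(-.0885,-.012),.098),('jaw fl',(-.0665,.012),.098)]:
    w=o+x*q[0]+y*q[1];print(n,proj(p,[*w,z]))
print(robot.search_frame(p,'jaw'))
E
```

```text
9.2833 [ 0.55310969 -0.06163654  0.08226218] [-5.79153321e-05  1.47851703e-01  9.89009540e-01  1.42232878e-05] [ 0.5328767  -0.03512656 -1.13421637]
stand frame -0.005552407529963444 0.0018502504326956542
bed end L [280.67306243  57.54809444]
bed end R [214.80218951  57.92914634]
jaw bl [278.52768148  69.62445099]
jaw br [214.74440072  69.98856373]
jaw fl [277.5479023 129.0296297]
[]
```

Emit:
{"op": "send_rows", "data": {"series": [0.001,0,0,0,0,0,0,0.0015,0,0,0,0,0,0,0.0015,0,0,0,0,0,0,0.0015,0,0.0005,0,0,0,0,0.0015,0,0.0005,0,0,0,0]}}

```text
time_s: 9.8
tool_pos: [0.5518, -0.0612, 0.0818]
ee_rot: [0.0, 0.148, 0.989, -0.0]
force: [0.0, 0.4, -0.4]
width: 0.0399
grasp_force: 61.0
```

```bash
python3 - <<'E'
from st import *
im=cv2.imread('pics/w5.png');g=cv2.cvtColor(im,cv2.COLOR_BGR2GRAY)
print('row100',g[100,200:300:2].tolist());print('col250',g[40:150:2,250].tolist());print('row64',g[64,200:300:2].tolist())
s=robot.state();t=s['tool_pos'];print(s['time_s'],t,s['force'],s['joint_torque'])
E
```

```text
row100 [162, 158, 158, 160, 168, 164, 158, 159, 225, 168, 83, 111, 113, 113, 113, 115, 113, 114, 115, 113, 116, 119, 109, 106, 106, 108, 105, 102, 108, 104, 107, 105, 104, 96, 97, 101, 98, 92, 68, 80, 123, 104, 96, 93, 93, 93, 95, 95, 97, 96]
col250 [169, 169, 164, 168, 170, 166, 169, 170, 164, 166, 174, 175, 171, 237, 250, 250, 250, 124, 78, 99, 113, 109, 111, 93, 106, 108, 107, 105, 117, 109, 108, 111, 117, 100, 114, 110, 100, 109, 109, 100, 113, 103, 98, 106, 91, 85, 242, 251, 251, 251, 251, 251, 251, 248, 239]
row64 [174, 179, 178, 179, 175, 173, 177, 170, 175, 182, 194, 186, 185, 188, 189, 187, 187, 190, 187, 191, 191, 187, 191, 170, 159, 171, 196, 198, 201, 197, 174, 171, 181, 202, 203, 204, 200, 202, 206, 195, 181, 188, 186, 187, 184, 180, 173, 175, 170, 169]
9.8 [ 0.55176315 -0.06124973  0.0818332 ] [ 0.0178151   0.41955492 -0.44081801] [-1.73533178e-02 -4.01490247e+01 -2.91733342e+01 -9.11689567e-03
 -3.04724264e-02  2.02982083e-03]
```

Emit:
{"op": "send_rows", "data": {"series": [0,0,0.0005,0,0,0,0.55,0,0,0.0005,0,0,0,0.6,0,0,0.0005,0,0,0,0.8,0,0,0.0005,0,0,0,1,0,0,0.0005,0,0,0,1]}}

```text
time_s: 10.22
tool_pos: [0.5518, -0.0613, 0.0814]
ee_rot: [0.0, 0.148, 0.989, -0.0]
force: [-0.5, -0.2, -0.4]
width: 0.0845
grasp_force: 0.0
```

Emit:
{"op": "send_rows", "data": {"series": [0,0,0,0,0,0,1,0,0,-0.01,0,0,0,1,0,0,-0.03,0,0,0,1,0,0,-0.06,0,0,0,1,0,0,-0.09,0,0,0,1]}}

```text
time_s: 10.63
tool_pos: [0.551, -0.061, 0.1723]
ee_rot: [-0.001, 0.148, 0.989, 0.0]
force: [0.3, -1.1, 0.6]
width: 0.0856
grasp_force: 0.0
```

Emit:
{"op": "send_rows", "data": {"series": [0.03,0,-0.01,0,0,0,1,0.06,0,-0.015,0,0,0,0.5,0.09,0,-0.02,0,0,0,0,0.11,0,-0.02,0,0,0,0,0.11,0,-0.02,0,0,0,0]}}

```text
time_s: 11.05
tool_pos: [0.444, -0.0279, 0.1919]
ee_rot: [-0.0, 0.147, 0.989, 0.0]
force: [-0.7, 0.1, -0.3]
width: 0.0389
grasp_force: 0.0
```

```bash
python3 - <<'E'
from st import *
s=robot.state();t=s['tool_pos'];print(s['time_s'],t,s['ee_rot'],s['width'],s['force'])
p=robot.get_image('wrist');save(p,'w6.png');np.savez('w6.npz',K=p['intrinsics'],T=p['world_from_camera'])
o=np.array([.5579,-.065]);x=np.array([.958,-.2864]);y=np.array([.2864,.958])
d=t[:2]-o;print('stand frame',d@x,d@y)
for n,q,z in [('jaw bl',(-.0885,.012),.098),('jaw br',(-.0885,-.012),.098),('jaw fl',(-.0665,.012),.098),('seat top',(0,0),.104),('head',(.0276,.0231),.0845),('headR',(.0276,-.0231),.0845),('rimback',(-.0395,0),.078)]:
    w=o+x*q[0]+y*q[1];print(n,proj(p,[*w,z]))
print(robot.search_frame(p,'jaw'),robot.search_frame(p,'lens_wide_centre'))
E
```

```text
11.05 [ 0.44402418 -0.02787269  0.19188152] [-2.58851185e-04  1.47492940e-01  9.89063073e-01  5.67828657e-05] 0.038876452717857626 [-0.71278161  0.09922312 -0.28123546]
stand frame -0.11972629361263568 0.002953924146971154
jaw bl [264.31968789 231.4724494 ]
jaw br [234.93507745 231.59122012]
jaw fl [264.1767699  255.73843066]
seat top [250.34238398 327.24724167]
head [274.71804901 336.94072787]
headR [226.77328743 337.10660993]
rimback [250.29967162 271.73688761]
[{'extent': [234.2, 218.8, 267.3, 255.3], 'conf': 0.77}] [{'extent': [374.5, 221.8, 435.6, 277.7], 'conf': 0.62}, {'extent': [217.3, 265.4, 286.6, 338.2], 'conf': 0.59}]
```

View pics/w6.png

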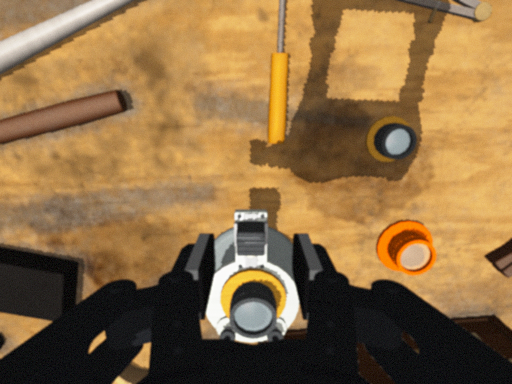

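The lens lies flat between the heads and jaw: barrel at (252,310), rim back edge at row ~268, jaw at (251,237). Next I shut the fingers and descend behind the jaw.

Emit:
{"op": "send_rows", "data": {"series": [0,-0.002,0.02,0,0,0,0,0,-0.002,0.045,0,0,0,0,0,-0.002,0.075,0,0,0,0,0,-0.002,0.1,0,0,0,0,0,-0.002,0.109,0,0,0,0]}}

```text
time_s: 11.62
tool_pos: [0.4442, -0.0305, 0.0788]
ee_rot: [-0.003, 0.148, 0.989, 0.001]
force: [-0.1, -0.3, -1.0]
width: -0.0002
grasp_force: 0.0
```

Emit:
{"op": "send_rows", "data": {"series": [-0.002,0,0,0,0,0,0,-0.004,0,0,0,0,0,0,-0.006,0,0,0,0,0,0,-0.008,0,0,0,0,0,0,-0.01,0,0,0,0,0,0]}}

```text
time_s: 12.03
tool_pos: [0.457, -0.0344, 0.0838]
ee_rot: [0.001, 0.148, 0.989, -0.0]
force: [0.3, -0.7, 0.1]
width: -0.0
grasp_force: 0.0
```

Emit:
{"op": "send_rows", "data": {"series": [-0.002,0,0,0,0,0,0,-0.004,0,0,0,0,0,0,-0.006,0,0,0,0,0,0,-0.008,0,0,0,0,0,0,-0.01,0,0,0,0,0,0]}}

```text
time_s: 12.45
tool_pos: [0.4643, -0.0365, 0.0821]
ee_rot: [-0.001, 0.148, 0.989, 0.0]
force: [-6.7, 2.0, 5.1]
width: -0.0002
grasp_force: 3.2
```

Emit:
{"op": "send_rows", "data": {"series": [-0.001,0,0,0,0,0,0,-0.002,0,0,0,0,0,0,-0.004,0,0,0,0,0,0,-0.005,0,0,0,0,0,0,-0.006,0,0,0,0,0,0]}}

```text
time_s: 12.87
tool_pos: [0.4692, -0.038, 0.0818]
ee_rot: [-0.002, 0.148, 0.989, 0.0]
force: [-6.0, 1.8, 5.6]
width: -0.0
grasp_force: 3.2
```

Emit:
{"op": "send_rows", "data": {"series": [-0.001,0,0,0,0,0,0,-0.002,0,0,0,0,0,0,-0.003,0,0,0,0,0,0,-0.003,0,0,0,0,0,0,-0.004,0,0,0,0,0,0]}}

```text
time_s: 13.28
tool_pos: [0.4729, -0.0391, 0.0818]
ee_rot: [-0.002, 0.148, 0.989, 0.0]
force: [-6.7, 1.2, 5.4]
width: 0.0003
grasp_force: 3.3
```

Emit:
{"op": "send_rows", "data": {"series": [-0.001,0,0,0,0,0,0,-0.002,0,0,0,0,0,0,-0.003,0,0,0,0,0,0,-0.004,0,0,0,0,0,0,-0.004,0,0,0,0,0,0]}}

```text
time_s: 13.7
tool_pos: [0.477, -0.0403, 0.0818]
ee_rot: [-0.002, 0.148, 0.989, 0.0]
force: [-6.3, 1.0, 4.1]
width: -0.0001
grasp_force: 2.9
```

Emit:
{"op": "send_rows", "data": {"series": [-0.001,0,0,0,0,0,0,-0.002,0,0,0,0,0,0,-0.003,0,0,0,0,0,0,-0.003,0,0,0,0,0,0,-0.003,0,0,0,0,0,0]}}

```text
time_s: 14.12
tool_pos: [0.4798, -0.0412, 0.0818]
ee_rot: [-0.002, 0.148, 0.989, 0.0]
force: [-5.7, 1.4, 3.6]
width: 0.0
grasp_force: 2.9
```

```bash
python3 - <<'E'
from st import *
s=robot.state();t=s['tool_pos'];print(s['time_s'],t,s['force'])
p=robot.get_image('wrist');save(p,'w7.png')
o=np.array([.5588,-.0648]);x=np.array([.958,-.2864]);y=np.array([.2864,.958])
d=t[:2]-o;print('stand frame',d@x,d@y)
E
```

```text
14.1167 [ 0.47975781 -0.04115367  0.08176643] [-5.70276387  1.41167556  3.56162693]
stand frame -0.08249472460817356 1.5506110407764728e-05
```

Emit:
{"op": "send_rows", "data": {"series": [-0.0005,0,0,0,0,0,0,-0.001,0,0,0,0,0,0,-0.0015,0,0,0,0,0,0,-0.002,0,0,0,0,0,0,-0.002,0,0,0,0,0,0]}}

```text
time_s: 14.58
tool_pos: [0.4816, -0.0417, 0.0818]
ee_rot: [-0.002, 0.148, 0.989, 0.0]
force: [-5.5, 1.5, 3.9]
width: -0.0003
grasp_force: 3.0
```

Emit:
{"op": "send_rows", "data": {"series": [-0.0005,0,0,0,0,0,0,-0.001,0,0,0,0,0,0,-0.0015,0,0,0,0,0,0,-0.002,0,0,0,0,0,0,-0.002,0,0,0,0,0,0]}}

```text
time_s: 15.0
tool_pos: [0.4835, -0.0423, 0.0818]
ee_rot: [-0.002, 0.148, 0.989, 0.0]
force: [-6.1, 2.0, 4.3]
width: -0.0001
grasp_force: 3.0
```

Emit:
{"op": "send_rows", "data": {"series": [-0.0005,0,0,0,0,0,0,-0.001,0,0,0,0,0,0,-0.0015,0,0,0,0,0,0,-0.002,0,0,0,0,0,0,-0.002,0,0,0,0,0,0]}}

```text
time_s: 15.42
tool_pos: [0.4854, -0.0429, 0.0818]
ee_rot: [-0.002, 0.148, 0.989, 0.0]
force: [-5.8, 2.5, 4.2]
width: -0.0002
grasp_force: 3.0
```

Emit:
{"op": "send_rows", "data": {"series": [-0.0003,0,0,0,0,0,0,-0.0006,0,0,0,0,0,0,-0.0009,0,0,0,0,0,0,-0.0012,0,0,0,0,0,0,-0.0012,0,0,0,0,0,0]}}

```text
time_s: 15.83
tool_pos: [0.4866, -0.0432, 0.0818]
ee_rot: [-0.002, 0.148, 0.989, 0.0]
force: [-6.5, 0.9, 3.7]
width: 0.0002
grasp_force: 3.1
```

Emit:
{"op": "send_rows", "data": {"series": [-0.0003,0,0,0,0,0,0,-0.0006,0,0,0,0,0,0,-0.0009,0,0,0,0,0,0,-0.0012,0,0,0,0,0,0,-0.0012,0,0,0,0,0,0]}}

```text
time_s: 16.25
tool_pos: [0.4875, -0.0435, 0.0818]
ee_rot: [-0.003, 0.148, 0.989, 0.0]
force: [-6.3, 2.2, 5.1]
width: 0.0002
grasp_force: 3.6
```

Emit:
{"op": "send_rows", "data": {"series": [-0.0002,0,0,0,0,0,0,-0.0004,0,0,0,0,0,0,-0.0006,0,0,0,0,0,0,-0.0008,0,0,0,0,0,0,-0.0008,0,0,0,0,0,0]}}

```text
time_s: 16.67
tool_pos: [0.4883, -0.0438, 0.0818]
ee_rot: [-0.003, 0.148, 0.989, 0.0]
force: [-6.4, 1.9, 4.9]
width: -0.0005
grasp_force: 3.4
```

Emit:
{"op": "send_rows", "data": {"series": [-0.0002,0,0,0,0,0,0,-0.0004,0,0,0,0,0,0,-0.0006,0,0,0,0,0,0,-0.0008,0,0,0,0,0,0,-0.0008,0,0,0,0,0,0]}}

```text
time_s: 17.08
tool_pos: [0.4888, -0.0439, 0.0818]
ee_rot: [-0.003, 0.148, 0.989, 0.0]
force: [-7.4, 1.9, 6.1]
width: 0.0002
grasp_force: 4.1
```

Emit:
{"op": "send_rows", "data": {"series": [-0.0002,0,0,0,0,0,0,-0.0004,0,0,0,0,0,0,-0.0006,0,0,0,0,0,0,-0.0008,0,0,0,0,0,0,-0.0008,0,0,0,0,0,0]}}

```text
time_s: 17.5
tool_pos: [0.4891, -0.044, 0.0818]
ee_rot: [-0.004, 0.148, 0.989, 0.001]
force: [-10.1, 2.6, 8.3]
width: 0.0001
grasp_force: 5.1
```

Emit:
{"op": "send_rows", "data": {"series": [-0.0002,0,0,0,0,0,0,-0.0004,0,0,0,0,0,0,-0.0006,0,0,0,0,0,0,-0.0008,0,0,0,0,0,0,-0.0008,0,0,0,0,0,0]}}

```text
time_s: 17.92
tool_pos: [0.4893, -0.0441, 0.0817]
ee_rot: [-0.004, 0.148, 0.989, 0.001]
force: [-11.9, 3.1, 9.1]
width: 0.0003
grasp_force: 6.2
```

```bash
python3 - <<'E'
from st import *
s=robot.state();t=s['tool_pos']
p=robot.get_image('wrist');save(p,'w8.png')
o=np.array([.5588,-.0648]);x=np.array([.958,-.2864]);y=np.array([.2864,.958])
d=t[:2]-o;print('stand frame',d@x,d@y,s['force'][:2]@x)
for n,q,r,z in [('mouth at seat',(0,0),.021,.104),('rim at seat',(0,0),.032,.078)]:
    a=np.linspace(0,6.28,100);c=np.array([proj(p,[*(o+x*(q[0]+r*np.cos(k))+y*(q[1]+r*np.sin(k))),z]) for k in a]);print(n,c.min(0),c.max(0))
for k in('lens_wide_centre',):print(robot.search_frame(p,k))
E
```

```text
stand frame -0.07249948096581528 -2.527100043205055e-05 -12.261246706228324
mouth at seat [211.14925792 369.5618749 ] [295.95489461 435.2506456 ]
rim at seat [197.89799929 314.28574649] [309.18899595 404.6769931 ]
[{'extent': [436.5, 217.3, 512.0, 301.3], 'conf': 0.87}, {'extent': [246.6, 324.7, 261.0, 344.2], 'conf': 0.71}]
```

Emit:
{"op": "send_rows", "data": {"series": [-0.0003,0,0,0,0,0,0,-0.0006,0,0,0,0,0,0,-0.0009,0,0,0,0,0,0,-0.0009,0,0,0,0,0,0,-0.0009,0,0,0,0,0,0]}}

```text
time_s: 18.43
tool_pos: [0.4896, -0.0441, 0.0815]
ee_rot: [-0.005, 0.147, 0.989, 0.001]
force: [-14.5, 2.8, 10.7]
width: 0.0
grasp_force: 7.0
```

Seated at about 14.7 N. I'm backing off and then checking.

Emit:
{"op": "send_rows", "data": {"series": [0.003,0,0,0,0,0,0,0.006,0,0,0,0,0,0,0.012,0,0,0,0,0,0,0.02,0,0,0,0,0,0,0.03,0,0,0,0,0,0]}}

```text
time_s: 18.85
tool_pos: [0.4643, -0.0366, 0.0824]
ee_rot: [0.0, 0.148, 0.989, -0.0]
force: [0.2, -0.0, 0.3]
width: -0.0001
grasp_force: 0.0
```

Emit:
{"op": "send_rows", "data": {"series": [0.015,0,-0.02,0,0,0,0,0.03,0,-0.05,0,0,0,0,0.04,0,-0.08,0,0,0,0,0.05,0,-0.11,0,0,0,0,0.05,0,-0.12,0,0,0,0]}}

```text
time_s: 19.27
tool_pos: [0.4174, -0.0221, 0.2065]
ee_rot: [0.003, 0.148, 0.989, -0.001]
force: [0.9, 0.2, 0.6]
width: -0.0002
grasp_force: 0.0
```

Emit:
{"op": "send_rows", "data": {"series": [0,0,0,0,0,0,0,0,0,0,0,0,0,0,0,0,0,0,0,0,0,0,0,0,0,0,0,0,0,0,0,0,0,0,0]}}

```text
time_s: 19.68
tool_pos: [0.416, -0.0218, 0.2006]
ee_rot: [-0.002, 0.148, 0.989, 0.0]
force: [0.5, -0.4, -0.4]
width: -0.0004
grasp_force: 0.0
```

```bash
python3 - <<'E'
from st import *
s=robot.state();t=s['tool_pos'];print(t)
p=robot.get_image('wrist');save(p,'w9.png')
o=np.array([.5588,-.0648]);x=np.array([.958,-.2864]);y=np.array([.2864,.958])
a=np.linspace(0,6.28,100)
im=cv2.resize(p['color'][:,:,::-1],None,fx=3,fy=3,interpolation=2).copy()
for r,z,c in [(.021,.104,(0,0,255)),(.032,.078,(0,255,0))]:
    q=np.array([proj(p,[*(o+x*r*np.cos(k)+y*r*np.sin(k)),z]) for k in a]);print(q.min(0),q.max(0))
    cv2.polylines(im,[np.int32((q+.5)*3)],True,c,1)
for yy in(.0231,-.0231):
    q=np.array([proj(p,[*(o+x*(.0276+.008*np.cos(k))+y*(yy+.008*np.sin(k))),.0845]) for k in a]);cv2.polylines(im,[np.int32((q+.5)*3)],True,(255,0,0),1)
cx,cy=(proj(p,[*o,.09])*3).astype(int);cv2.imwrite('pics/c9.png',im[max(cy-330,0):cy+250,max(cx-300,0):cx+300]);print(cx,cy)
print(robot.search_frame(p,'lens_wide_centre'))
E
```

```text
[ 0.41603241 -0.02181578  0.20060299]
[231.10145139 328.72186266] [276.2193258  365.69801623]
[221.97897826 300.77100918] [285.30429795 353.79597405]
760 1009
[{'extent': [247.4, 313.6, 262.3, 344.9], 'conf': 0.71}, {'extent': [370.6, 243.3, 430.0, 295.4], 'conf': 0.65}]
```

Emit:
{"op": "send_rows", "data": {"series": [0,-0.03,-0.02,0,0,0,0,0,-0.06,-0.04,0,0,0,0,0,-0.09,-0.06,0,0,0,0,0,-0.12,-0.08,0,0,0,0,0,-0.15,-0.08,0,0,0,0]}}

```text
time_s: 20.2
tool_pos: [0.3738, -0.168, 0.2864]
ee_rot: [0.003, 0.148, 0.989, -0.002]
force: [0.8, -0.5, 0.2]
width: 0.0001
grasp_force: 0.0
```

```bash
python3 - <<'E'
from st import *
s=robot.state();print(s['tool_pos'],s['time_s'])
o=np.array([.5588,-.0648]);x=np.array([.958,-.2864]);y=np.array([.2864,.958]);a=np.linspace(0,6.28,100)
for n in('wrist','scene','top'):
    p=robot.get_image(n);save(p,n+'z.png')
    for nm,pts in [('lens',[(.021,.104),(.021,.078),(.032,.078),(.032,.072)])]:
        q=np.array([proj(p,[*(o+x*r*np.cos(k)+y*r*np.sin(k)),z]) for r,z in pts for k in a]);print(n,nm,np.round([*q.min(0),*q.max(0)],1))
    print([(np.round(d['extent'],1).tolist(),round(d['conf'],2)) for d in robot.search_frame(p,'lens_wide_centre')])
    print('jaw',[(np.round(d['extent'],1).tolist(),round(d['conf'],2)) for d in robot.search_frame(p,'jaw')])
    # rows of brass-coloured pixels inside the lens box (hsv)
    l,t,r,b=[int(v) for v in(*(q.min(0)-6),*(q.max(0)+6))]
    h=cv2.cvtColor(p['color'][max(t,0):b,l:r],cv2.COLOR_RGB2HSV);m=(h[...,0]>18)&(h[...,0]<30)&(h[...,1]>150)
    yy,xx=np.nonzero(m)
    if len(yy):print('brass',xx.min()+l,max(t,0)+yy.min(),xx.max()+l,max(t,0)+yy.max(),len(yy))
E
```

```text
[ 0.37383861 -0.16796738  0.28636401] 20.2
wrist lens [346.9 252.7 399.2 304.6]
[([347.2, 251.4, 399.3, 302.6], 0.98), ([454.2, 212.6, 504.0, 253.5], 0.94)]
jaw [([363.6, 230.3, 393.2, 258.2], 0.7)]
brass 348 255 396 287 526
scene lens [265.3 174.5 288.5 193.8]
[([217.7, 223.6, 247.6, 245.1], 0.77), ([265.4, 176.9, 289.8, 193.2], 0.74)]
jaw []
top lens [278.2 170.3 304.8 196.7]
[([209.5, 168.5, 237.2, 195.5], 0.9), ([281.0, 168.3, 306.4, 196.5], 0.7)]
jaw [([280.8, 198.3, 292.1, 209.7], 0.5)]
```

```bash
python3 -c "
from cell import robot
print(robot.hand_in())"
```

```text
the job is handed in; nothing more can be done
None
```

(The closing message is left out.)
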